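Clip the lid onto the stock box

ROBOT

A 6-joint arm with a two-finger parallel gripper is mounted at the origin on the work surface. World frame = base frame: x ahead of the robot, y to its left, z up, the work surface at z = 0. Lengths are in mm, angles in degrees, forces in N, time in s.
With the tool pointing down it reaches from about 350 to 850 mm from the base axis. Payload 8.1 kg.
Tool frame: the origin (TCP) lies on the centre line of the jaws, within the pads' length; the fingertips stand 11 mm ahead of it and the grasp point (between the pads) lies 8 mm behind it; z points along the fingers, y is the direction in which the jaws open and shut (so a half turn about z gives the same grasp; the last joint's range is limited). The gripper opens to 85 mm and grips with 20 to 120 N. Pads are 22 mm wide; open, the fingers measure 114 mm over their backs; the gripper's body (76 mm by 85 mm) begins 54 mm behind the grasp point. The pads swing forward as they close: fully open they stand 13 mm farther back than shut.
Start: joints at [-81.44, 7.471, 85.268, -0, 87.261, -4.893], TCP at [139.609, -583.536, 212.792] pointing down, gripper open.
Joint ranges: [-169.43, 169.43], [-51.17, 129.36], [1.28, 143.12], [-76.62, 256.62], [0, 156.53], [-152.29, 152.29]. Speed limits (degrees/s): [136.94, 136.94, 159.86, 180, 180, 180].

INTERFACE

Orientations are given as [roll, pitch, yaw] about the fixed x, y, z axes, in that order (R = Rz(yaw) Ry(pitch) Rx(roll)).
In Python, from bench import telemetry, viewer, r gives the robot as it stands.
- The arm moves only by the shell command python3 -m inch 'ROWS' [FORCE]. ROWS is JSON, a list of rows, each a list of 3 entries, a list of its own where there are three numbers: the shift along the tool's x, y, z in cm, then the turn, a rotation vector about the tool's x, y, z in rad, then the opening, from 0 (shut) to 1 (fully open). A call has 1 to 20 rows; each row is the pose to reach, as a shift and turn from the pose commanded when the call began, along the tool's axes at that moment; what a row does not reach only later rows make up. A row lasts 1/10 s, in which the tool goes at most 50 mm and 8.59 degrees, less where a joint would pass 70% of its speed; a pose out of reach is approached as far as the arm can. A call with a gripper value outside its range is refused whole. The fingers move at their own pace and stop on an object; FORCE is the grip in N (left out, the last holds). Time passes only in rows, so rows that repeat a pose let the fingers close. It gives the time, the measured TCP pose, the force and the opening at its end, in the units of the state.
- telemetry.sense(): the state, without advancing time (a new reading comes with each control period).
- viewer.snapshot(name): name is "side" or "top" or "wrist"; returns the picture (384x512x3 uint8, red, green, blue); there is no depth.
- viewer.camera_model(name): a dict with "fx", "fy", "cx", "cy" (pixels), "dist" ([k1, k2, p1, p2, k3] as OpenCV has them; the pictures are not rectified), "cam_to_world" (4x4, takes a point from camera to world coordinates); the wrist camera has in their place "mount" (4x4, takes a point from camera to tool coordinates, whose origin is the TCP and whose axes are the flange's). Camera axes: x right, y down, z forward; pixel columns grow to the right and rows downward; lengths in mm; the calibration is good to about 2 mm. A picture is of the moment at which its call begins: read the wrist's pose just before it. camera_model takes no time and is no camera call.
- r.hand_in(): hands the job in, once; it reports no verdict.
The state is a dict: "time": time; "joint_pos": joint angles; "qd": joint speeds; "joint_efforts": joint torques, N m; "tool_pos": TCP position; "tcp_rot": TCP orientation; "ft_force": force on the tool from outside, world axes, zero at the start; "wrist_torque": the same for the moment, N m; "finger_gap": finger opening in mm.
Only numpy, scipy, OpenCV 4.12 (cv2) and the standard library are available. Lean on these libraries where they do the work, as an engineer would, in place of code of your own. Each camera call takes 0.05 s, during which the arm holds its last target.

TASK

Draw the grey lid by its orange pull tab out from under the green shelf until its red handle is clear in front of the shelf, and let go of it lying flat on the bench. Then take it by the red handle, lower it gently (no dropping) onto the blue box until it sits flush, and press down the four yellow flaps one after another until every one has snapped shut under the rim. Leave the carton, the bottle and the wrench alone.

Things in the scene. Friction and masses are not known exactly. Their poses are not given: they have to be found in the camera images.
- shelf: Low green steel shelf, fixed on the bench, open in front and behind. Board 120 (x) x 340 (y) x 10 mm, underside 64 and top 74 mm above the bench, on corner posts 20 mm square 160 mm either side of the middle. A 35 mm high carton and a reel are fixed on top, 55 mm or more behind the front edge. Origin: on the bench below the middle of the front edge; x points under the shelf, away from the robot.
- lid: Loose grey lid, about 0.35 kg, starts flat on the bench with its handle under the shelf board. Plate 176 (x) x 136 (y) x 4 mm, underside 6 mm above the origin; below it a locating rim 144 x 106 mm, 6 mm deep, fits the box mouth with 3 to 4 mm to spare all round. Origin: centre of the rim's underside. z up; the pull tab is at -x; flaps on the long sides (+y, -y); handle on top.
- lid_pull (a point): Middle of the orange pull tab: an upright fin 36 (x) x 12 (y) mm, from 10 to 42 mm above the lid's origin, its centre 114 mm in front (-x) of the lid's centre. The point is 28 mm above the lid's origin. Pinch it across its 12 mm (along lid y) and drag the lid along the bench.
- lid_handle: Red round-bar handle fixed on the lid's top, frame the same as lid. Bow along lid x, 78 mm long, bar 14 mm thick; straight grip length about 50 mm; clear gap of 24 mm between bar and plate; top 48 mm above the lid's origin.
- lid_grip (a point): Middle of the handle's bar, over the lid's centre, 41 mm above the lid's origin (on the bar's axis). Pinch across the bar, along lid y. The lid balances here to within about 8 mm.
- box: Fixed blue stock box, outside 160 (x) x 120 (y) x 90 mm high, wall 4 mm, outward flange round the rim (6 mm wide, 5 mm thick, top at 90 mm). Origin: centre of its underside. With the lid home the lid's origin is 84 mm above the box's, centred, lid x along box x (either way round is right). Metal couplings lie inside, well below the lid.
- flap1 (a joint): Yellow snap flap 1 (lid x -42 mm, +y side), rad: 0 open, 20 deg above level; 1.92 shut, hanging down, tooth under the box flange. Hinge along lid x, 70 mm from the lid's centre line, 8 mm above its origin. Over-centre spring: back open below 0.9, snaps shut by itself beyond. Press down with 3 to 7 N 20-30 mm outside the hinge, to 20-25 mm below it. Shut too soon, it keeps the lid from going home.
- flap1_edge (a point): Point near the outer edge of flap 1, in mid-thickness, 30 mm from its hinge (the flap is 44 mm along the hinge, reaches 31 mm from it, 4 mm thick); moves with the flap.
- flap2 (a joint): Yellow snap flap 2 (lid x +42 mm, +y side), rad: 0 open, 20 deg above level; 1.92 shut, hanging down, tooth under the box flange. Hinge along lid x, 70 mm from the lid's centre line, 8 mm above its origin. Over-centre spring: back open below 0.9, snaps shut by itself beyond. Press down with 3 to 7 N 20-30 mm outside the hinge, to 20-25 mm below it. Shut too soon, it keeps the lid from going home.
- flap2_edge (a point): Point near the outer edge of flap 2, in mid-thickness, 30 mm from its hinge (the flap is 44 mm along the hinge, reaches 31 mm from it, 4 mm thick); moves with the flap.
- flap3 (a joint): Yellow snap flap 3 (lid x +42 mm, -y side), rad: 0 open, 20 deg above level; 1.92 shut, hanging down, tooth under the box flange. Hinge along lid x, 70 mm from the lid's centre line, 8 mm above its origin. Over-centre spring: back open below 0.9, snaps shut by itself beyond. Press down with 3 to 7 N 20-30 mm outside the hinge, to 20-25 mm below it. Shut too soon, it keeps the lid from going home.
- flap3_edge (a point): Point near the outer edge of flap 3, in mid-thickness, 30 mm from its hinge (the flap is 44 mm along the hinge, reaches 31 mm from it, 4 mm thick); moves with the flap.
- flap4 (a joint): Yellow snap flap 4 (lid x -42 mm, -y side), rad: 0 open, 20 deg above level; 1.92 shut, hanging down, tooth under the box flange. Hinge along lid x, 70 mm from the lid's centre line, 8 mm above its origin. Over-centre spring: back open below 0.9, snaps shut by itself beyond. Press down with 3 to 7 N 20-30 mm outside the hinge, to 20-25 mm below it. Shut too soon, it keeps the lid from going home.
- flap4_edge (a point): Point near the outer edge of flap 4, in mid-thickness, 30 mm from its hinge (the flap is 44 mm along the hinge, reaches 31 mm from it, 4 mm thick); moves with the flap.
- carton: Bystander: cardboard carton 120 x 90 x 70 mm; origin centre of its underside.
- oiler: Bystander: green bottle, 64 mm across, 150 mm high; origin centre of its underside.
- wrench: Bystander: steel wrench 170 mm long lying on the bench; origin at its underside.
Not all that is in view belongs to the job. Of the things like the box, leave any that is pink; of the rest the smaller one is meant.

How it is judged (in metres and radians):
On the way, in this order (a step that is already met when the one before it is completed fails the run):
1. the lid lies flat on the bench, let go, its handle's middle at least 40 mm in front of the shelf's front edge (x of lid_grip in the frame of shelf below -0.04 m and height (world z) of lid below 0.008 m and angle between lid's own z axis and vertical below 0.05 rad and contact force between lid and the fingers below 0.1 N and linear speed of lid below 0.02 m/s), for 0.2 s.
2. the lid is held by its handle and lifted off the bench (contact force between lid_handle and the fingers above 0.5 N and height (world z) of lid above 0.03 m), for 0.2 s.
3. the lid sits flush on the box (within 6 mm and 0.06 rad, origin 80 to 87.5 mm above the box's), no flap shut yet (horizontal distance between lid and box below 0.006 m and z of lid in the frame of box between 0.08 and 0.0875 m and angle between the x axis of lid and the x axis of box, either way round below 0.06 rad and angle between lid's own z axis and vertical below 0.04 rad and value of joint each of flap1, flap2, flap3, flap4 below 0.9 rad), for 0.2 s.
At the end, for the whole second after the job is handed in: The lid sits on the box: centre within 6 mm, turned within 0.06 rad (either way round), tilt under 0.04 rad, origin 80 to 87.5 mm above the box's; all four flaps beyond 1.7 rad (snapped shut), the lid at rest (horizontal distance between lid and box below 0.006 m and z of lid in the frame of box between 0.08 and 0.0875 m and angle between the x axis of lid and the x axis of box, either way round below 0.06 rad and angle between lid's own z axis and vertical below 0.04 rad and value of joint each of flap1, flap2, flap3, flap4 above 1.7 rad and linear speed of lid below 0.02 m/s); the robot touches nothing.
It fails at once if the carton moved by more than 30 mm (distance of carton from where it was at the start of the episode above 0.03 m).
It fails at once if the oiler moved by more than 30 mm (distance of oiler from where it was at the start of the episode above 0.03 m).
It fails at once if the wrench moved by more than 30 mm (distance of wrench from where it was at the start of the episode above 0.03 m).
It fails at once if the lid dropped on the box (over 0.5 m/s when it reaches the rim) (horizontal distance between lid and box below 0.04 m and z of lid in the frame of box between 0.08 and 0.1 m and linear speed of lid above 0.5 m/s).
It also fails if it takes over 72 s, if anything falls off the work surface, if the arm or the gripper's body presses on something with over 40 N, if the wrist force passes 120 N, or if a joint passes its speed limit or range.

## Working session

There is one attempt and no reset: what is moved stays moved. The work goes in short steps, Python scripts to look and compute and a shell command to move; the robot and the scene stay as the last step left them, time stands still between calls to the robot, and variables do not carry over. Pictures are saved under pics/ and viewed, and the job is handed in when it is done.

```bash
ls; mkdir -p pics
python3 - <<'E'
from bench import telemetry, viewer, r
import cv2
print(telemetry.sense())
for n in("side","top","wrist"):
    im=viewer.snapshot(n); cv2.imwrite(f"pics/a_{n}.png",im[:,:,::-1]); m=viewer.camera_model(n); print(n,m)
E
```

```text
pics
{'time': 0.0, 'joint_pos': array([-8.14395551e+01,  7.51394241e+00,  8.53302558e+01,  8.93619020e-04,
        8.72592715e+01, -4.89323790e+00]), 'qd': array([-0.14307372,  0.02278179, -0.00421432,  0.04673183, -0.11346741,
       -0.05161765]), 'joint_efforts': array([-1.34418701e-04, -5.69392061e+01, -5.00562823e+01, -3.84221694e-04,
        1.46655750e-02, -1.64530832e-05]), 'tool_pos': array([ 139.53566235, -582.96003647,  211.74723084]), 'tcp_rot': array([-1.79896984e+02, -9.71515474e-03,  1.34536305e+01]), 'ft_force': array([-0.71918565,  0.46464452,  0.27190076]), 'wrist_torque': array([ 0.02183712, -0.04237683, -0.04251452]), 'finger_gap': 85.40972537067745}
side {'fx': 411.52336884976245, 'fy': 411.52336884976245, 'cx': 257.6830800292488, 'cy': 184.95641364466707, 'dist': array([-0.13363371,  0.        ,  0.        ,  0.        ,  0.        ]), 'cam_to_world': array([[ 9.69295812e-01, -1.69231121e-01,  1.78399709e-01,
         2.00084104e+02],
       [-2.45227558e-01, -7.18790925e-01,  6.50540584e-01,
        -1.04602804e+03],
       [ 1.81403793e-02, -6.74314788e-01, -7
[... 506 characters left out ...]
815108e-03, -8.56737801e-02, -9.96296512e-01,
         1.61552471e+03],
       [ 0.00000000e+00,  0.00000000e+00,  0.00000000e+00,
         1.00000000e+00]])}
wrist {'fx': 336.8621177705227, 'fy': 336.8621177705227, 'cx': 250.93695966888473, 'cy': 189.29511800582435, 'dist': array([-0.06452666,  0.        ,  0.        ,  0.        ,  0.        ]), 'mount': array([[ 1.07503656e-03, -9.62638171e-01, -2.70788840e-01,
         6.85961481e+01],
       [ 9.99998842e-01,  1.32666411e-03, -7.46198396e-04,
        -1.08113080e+00],
       [ 1.07756489e-03, -2.70787724e-01,  9.62638482e-01,
        -1.62003545e+02],
       [ 0.00000000e+00,  0.00000000e+00,  0.00000000e+00,
         1.00000000e+00]])}
```

View pics/a_top.png

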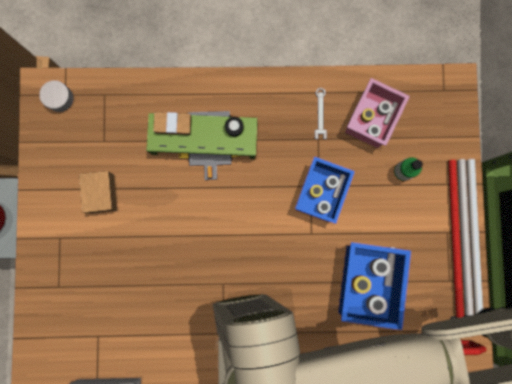

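View pics/a_side.png

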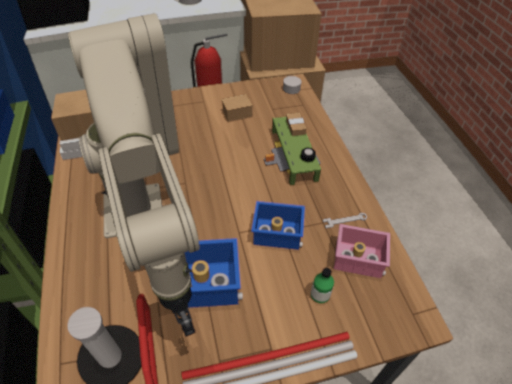

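View pics/a_wrist.png

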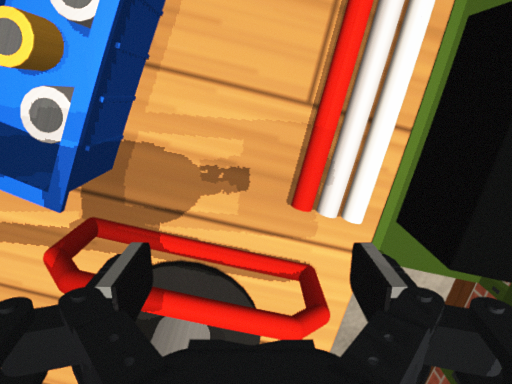

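Run:
```python
import cv2
im=cv2.imread("pics/a_top.png")
a=cv2.resize(im[95:195,130:270],None,fx=5.5,fy=5.5,interpolation=cv2.INTER_CUBIC)
cv2.imwrite("pics/b1.png",a)
a=cv2.resize(im[145:235,280:365],None,fx=6,fy=6,interpolation=cv2.INTER_CUBIC)
cv2.imwrite("pics/b2.png",a)
im=cv2.imread("pics/a_side.png")
a=cv2.resize(im[90:270,220:340],None,fx=3.3,fy=3.3,interpolation=cv2.INTER_CUBIC)
cv2.imwrite("pics/b3.png",a)
```

```text
(no output)
```

View pics/b1.png

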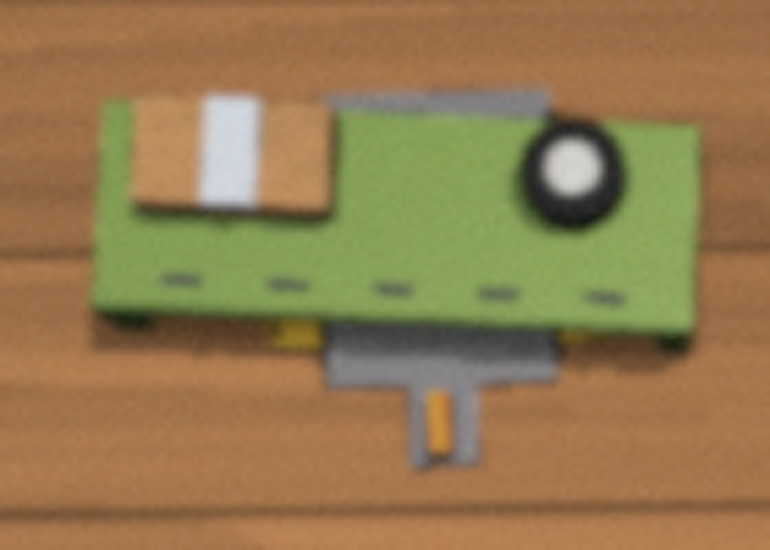

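View pics/b2.png

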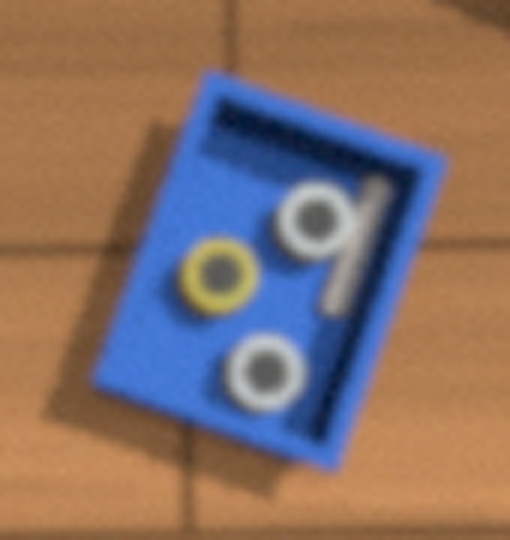

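View pics/b3.png

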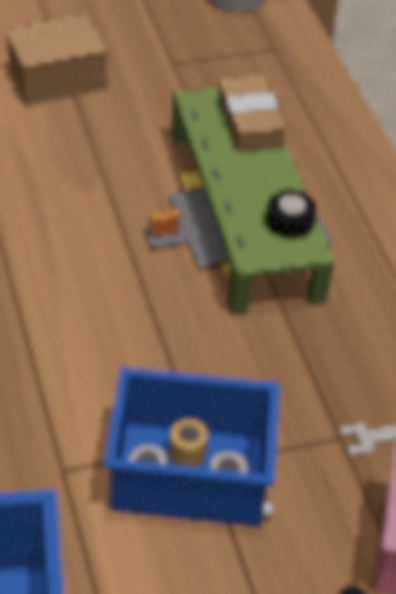

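```bash
cat > h.py <<'E'
import numpy as np, cv2
from bench import telemetry, viewer
from scipy.spatial.transform import Rotation as R
def c2w(name,st=None):
    m=viewer.camera_model(name)
    if name!="wrist": return m,m["cam_to_world"]
    T=np.eye(4);T[:3,:3]=R.from_euler('xyz',st["tcp_rot"],degrees=True).as_matrix();T[:3,3]=st["tool_pos"]
    return m,T@m["mount"]
def rays(name,px,st=None):
    m,T=c2w(name,st)
    K=np.array([[m["fx"],0,m["cx"]],[0,m["fy"],m["cy"]],[0,0,1]])
    u=cv2.undistortPoints(np.array(px,float).reshape(-1,1,2),K,np.array(m["dist"])).reshape(-1,2)
    d=np.c_[u,np.ones(len(u))]@T[:3,:3].T
    return T[:3,3],d
def toz(name,px,z,st=None):
    o,d=rays(name,px,st); return o+d*((z-o[2])/d[:,2])[:,None]
def shot(name,fn):
    st=telemetry.sense(); im=viewer.snapshot(name)[:,:,::-1].copy(); cv2.imwrite("pics/"+fn,im); return st,im
def mask(im,lo,hi): return cv2.inRange(cv2.cvtColor(im,cv2.COLOR_BGR2HSV),lo,hi)
E
python3 - <<'E'
from h import *
im=cv2.imread("pics/a_top.png")
f=lambda p:[(130+a/5.5-.4,95+b/5.5-.4) for a,b in p]
P=toz("top",f([(92,310),(692,332),(700,125),(103,100)]),74); print("shelf",P.round(1)); print(np.linalg.norm(P[1]-P[0]),np.linalg.norm(P[2]-P[1]),np.degrees(np.arctan2(*(P[0]-P[1])[:2])))
print("plate front",toz("top",f([(328,386),(557,382)]),10).round(1), "rear R",toz("top",f([(548,90)]),10).round(1))
print("tab ends top z42",toz("top",f([(437,390),(438,455)]),42).round(1))
print("tab tongue",toz("top",f([(412,468),(478,465)]),8).round(1))
m=mask(im,(8,150,130),(20,255,255)); m[:, :190]=0;m[:,230:]=0;m[:162]=0;m[182:]=0
print(cv2.findNonZero(m).reshape(-1,2).mean(0),cv2.countNonZero(m))
# box
g=mask(im,(100,120,60),(125,255,255)); g[:,:290]=0;g[:,358:]=0;g[:152]=0;g[225:]=0
c=max(cv2.findContours(g,0,2)[0],key=cv2.contourArea)
rc=cv2.minAreaRect(c); print(rc,cv2.contourArea(c))
bp=cv2.boxPoints(rc); B=toz("top",bp,90); print("box",B.round(1),B.mean(0)); print([np.linalg.norm(B[i]-B[i-1]).round(1) for i in range(4)])
f2=[(280+a/6-.4,145+b/6-.4) for a,b in [(208,70),(448,157),(337,470),(92,383)]]
B=toz("top",f2,90);print(B.round(1),B.mean(0)); e=B[1]-B[2];e2=B[0]-B[3];print([np.linalg.norm(B[i]-B[i-1]).round(1) for i in range(4)],np.degrees(np.arctan2(e[1],e[0])),np.degrees(np.arctan2(e2[1],e2[0])))
im=cv2.imread("pics/a_side.png")
S=toz("side",[(220+a/3.3,90+b/3.3) for a,b in [(120,368),(278,384),(270,478),(104,466)]],90);print("side",S.round(1),S.mean(0))
E
```

```text
shelf [[630.3 324.6  74. ]
 [613.7 -14.5  74. ]
 [733.  -20.7  74. ]
 [751.  318.7  74. ]]
339.5119415087615 119.46306832198951 2.79530955117899
plate front [[595.5 200.3  10. ]
 [596.2  65.5  10. ]] rear R [[771.5  69.2  10. ]]
tab ends top z42 [[587.3 133.2  42. ]
 [549.5 132.9  42. ]]
tab tongue [[546.5 151.4   8. ]
 [547.8 112.6   8. ]]
[209.35483871 171.64516129] 31
((324.20550537109375, 189.95205688476562), (42.48594284057617, 55.477500915527344), 20.556045532226562) 2228.0
box [[ 443.7 -132.2   90. ]
 [ 603.7 -195.6   90. ]
 [ 555.5 -317.    90. ]
 [ 396.4 -252.8   90. ]] [ 499.80039055 -224.37551667   90.        ]
[np.float64(129.5), np.float64(172.1), np.float64(130.6), np.float64(171.6)]
[[ 604.4 -196.2   90. ]
 [ 557.6 -318.3   90. ]
 [ 397.7 -257.1   90. ]
 [ 443.7 -133.3   90. ]] [ 500.86361845 -226.24981136   90.        ]
[np.float64(172.6), np.float64(130.8), np.float64(171.2), np.float64(132.1)] -20.959071547812233 -21.380975560709583
side [[ 445.1 -140.9   90. ]
 [ 603.4 -201.4   90. ]
 [ 556.6 -316.    90. ]
 [ 398.  -262.5   90. ]] [ 500.77106246 -230.22401038   90.        ]
```

Candidates, top view: boxes are pink (378,113), large blue (376,286) and small blue (325,190), and I choose the small blue one, which measures 172x131 mm over the flange. The pull tab is the orange fin at (210,172). The shelf-top carton (172,122) and the loose carton (97,193) are brown, not the tab. The crops confirm both choices.

```bash
cat >> h.py <<'E'
def go(tx,ty,tz,yaw,base=None):
    """print shift (cm) and turn (rad) in tool axes, from measured pose"""
    st=telemetry.sense(); p=np.array(st["tool_pos"]) if base is None else np.array(base[0])
    M=R.from_euler('xyz',st["tcp_rot"] if base is None else base[1],degrees=True)
    G=R.from_euler('xyz',[180,0,yaw],degrees=True)
    print("now",p.round(1),np.round(st["tcp_rot"],2),"t",round(st["time"],2),"gap",round(st["finger_gap"],1),"F",np.round(st["ft_force"],1))
    print("shift cm",(M.inv().apply(np.array([tx,ty,tz])-p)/10).round(2),"turn",(M.inv()*G).as_rotvec().round(4))
E
python3 -c "
from h import *
go(568,133,150,0.7)"
```

```text
now [ 139.5 -583.1  211.9] [-1.7991e+02 -1.0000e-02  1.3450e+01] t 0.15 gap 85.4 F [-0.  -1.1 -0.2]
shift cm [ 58.33 -59.66   6.29] turn [-1.500e-03  1.000e-04  2.226e-01]
```

```bash
python3 -m inch '[[[58.3,-59.7,0],[0,0,0.222],1],[[58.3,-59.7,0],[0,0,0.222],1],[[58.3,-59.7,0],[0,0,0.222],1],[[58.3,-59.7,0],[0,0,0.222],1],[[58.3,-59.7,0],[0,0,0.222],1],[[58.3,-59.7,0],[0,0,0.222],1],[[58.3,-59.7,0],[0,0,0.222],1],[[58.3,-59.7,0],[0,0,0.222],1],[[58.3,-59.7,0],[0,0,0.222],1],[[58.3,-59.7,0],[0,0,0.222],1],[[58.3,-59.7,0],[0,0,0.222],1],[[58.3,-59.7,0],[0,0,0.222],1],[[58.3,-59.7,0],[0,0,0.222],1],[[58.3,-59.7,0],[0,0,0.222],1],[[58.3,-59.7,6.3],[0,0,0.222],1],[[58.3,-59.7,6.3],[0,0,0.222],1],[[58.3,-59.7,6.3],[0,0,0.222],1],[[58.3,-59.7,6.3],[0,0,0.222],1],[[58.3,-59.7,6.3],[0,0,0.222],1],[[58.3,-59.7,6.3],[0,0,0.222],1]]'
python3 - <<'E'
from h import *
st,im=shot("wrist","c1.png"); print(st)
E
```

```text
time: 2.15
tool_pos: [567.8, 132.1, 150.5]
tcp_rot: [180.0, -0.0, 0.7]
ft_force: [-0.2, -0.0, 0.3]
finger_gap: 85.5
{'time': 2.15, 'joint_pos': array([ 8.07052851e+00,  6.91991635e+00,  9.24376317e+01, -2.32118688e-02,
        8.06081100e+01,  9.73560594e+01]), 'qd': array([-0.99256064, -1.56398449, -0.05919168,  0.05969981, -0.06271418,
        0.03614193]), 'joint_efforts': array([ 9.23776366e-01, -5.32280946e+01, -4.79895544e+01,  7.95247662e-02,
       -4.07876723e-03,  8.78063205e-03]), 'tool_pos': array([567.80162275, 132.06960328, 150.45107609]), 'tcp_rot': array([ 1.79981682e+02, -3.69909935e-02,  7.18256053e-01]), 'ft_force': array([-0.22187791, -0.03069614,  0.26724972]), 'wrist_torque': array([ 0.03743583,  0.05693596, -0.02423655]), 'finger_gap': 85.45103184471712}
```

View pics/c1.png

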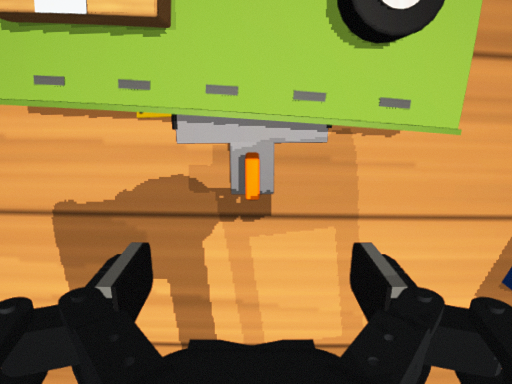

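Run:
```python
from h import *
st=dict(tool_pos=np.array([567.8,132.07,150.45]),tcp_rot=[179.98,-0.037,0.718])
im=cv2.imread("pics/c1.png")
cv2.imwrite("pics/c1b.png",cv2.resize(im[100:210,160:350],None,fx=4,fy=4,interpolation=cv2.INTER_CUBIC))
print(toz("wrist",[(246.5,153.5),(259.5,153.5),(246.5,186),(259,186)],42,st).round(1))
print("plate front",toz("wrist",[(177,142.5),(327,142.5)],10,st).round(1))
print("shelf corner",toz("wrist",[(459,130),(0,100)],74,st).round(1))
go(568,133,26,0.7,base=(st["tool_pos"],st["tcp_rot"]))
```

```text
[[590.1 137.2  42. ]
 [590.3 126.7  42. ]
 [562.9 136.9  42. ]
 [563.  126.5  42. ]]
plate front [[594.  200.3  10. ]
 [595.8  65.1  10. ]]
shelf corner [[615.4 -15.8  74. ]
 [632.8 313.4  74. ]]
now [567.8 132.1 150.4] [ 1.8e+02 -1.0e-01  6.8e-01] t 2.2 gap 85.7 F [-0.4 -0.3 -0.5]
shift cm [ 1.000e-02 -1.000e-01  1.244e+01] turn [ 0.0003 -0.0006  0.0003]
```

View pics/c1b.png

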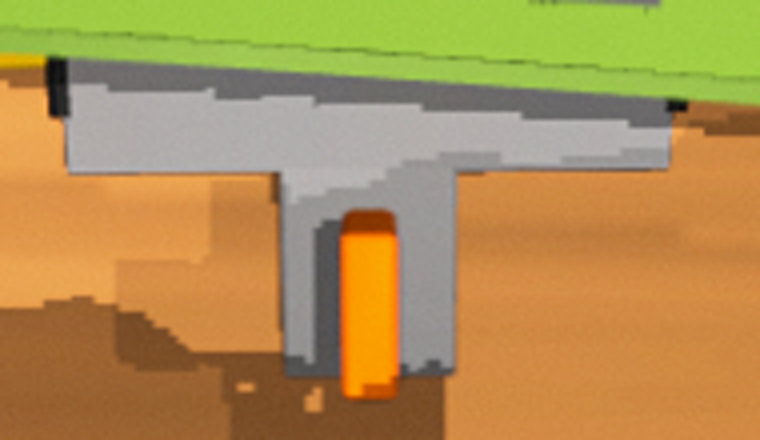

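```bash
python3 -m inch '[[[0.1,-0.05,4],[0,0,0],1],[[0.1,-0.05,8],[0,0,0],1],[[0.1,-0.05,11],[0,0,0],0.6],[[0.1,-0.05,12.4],[0,0,0],0.5],[[0.1,-0.05,12.4],[0,0,0],0.4],[[0.1,-0.05,12.4],[0,0,0],0],[[0.1,-0.05,12.4],[0,0,0],0],[[0.1,-0.05,12.4],[0,0,0],0],[[0.1,-0.05,12.4],[0,0,0],0],[[0.1,-0.05,12.4],[0,0,0],0],[[0.1,-0.05,12.4],[0,0,0],0],[[0.1,-0.05,12.4],[0,0,0],0]]' 40
```

```text
time: 3.4
tool_pos: [568.7, 133.3, 25.8]
tcp_rot: [180.0, 0.0, 0.7]
ft_force: [0.9, 0.1, -0.2]
finger_gap: -0.1
```

Run:
```python
from h import *
st,im=shot("wrist","d1.png"); print(st["finger_gap"],st["tool_pos"])
st,im=shot("side","d2.png")
cv2.imwrite("pics/d2b.png",cv2.resize(im[90:200,200:340],None,fx=5,fy=5,interpolation=cv2.INTER_CUBIC))
```

```text
-0.09586657558982084 [568.66517416 133.25623266  25.77922531]
```

View pics/d1.png

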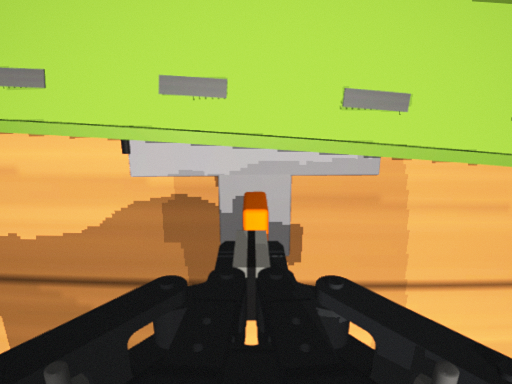

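View pics/d2b.png

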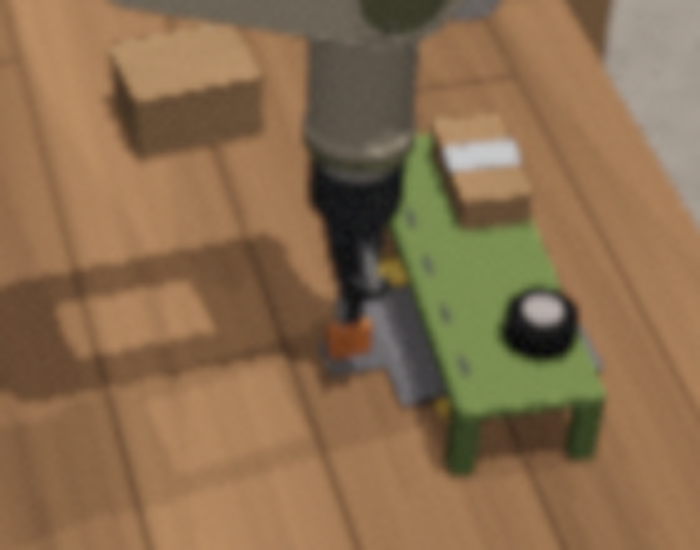

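Run:
```python
import cv2
im=cv2.imread("pics/d1.png")
cv2.imwrite("pics/d1b.png",cv2.resize(im[170:370,150:350],None,fx=3,fy=3,interpolation=cv2.INTER_CUBIC))
```

```text
(no output)
```

View pics/d1b.png

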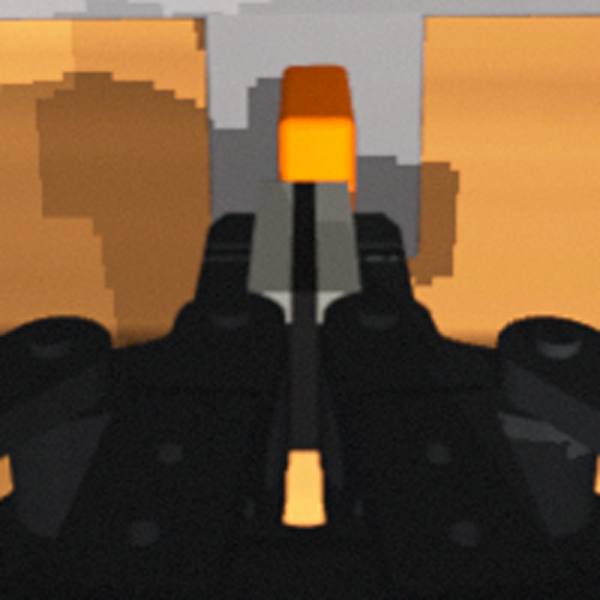

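Run:
```python
from h import *
o,d=rays("side",[(270.4,153.6)])
for y in(128,133,138):
    print(y,(o+d[0]*((y-o[1])/d[0,1])).round(1))
im=cv2.imread("pics/d2.png");cv2.imwrite("pics/d2c.png",cv2.resize(im[125:175,245:305],None,fx=12,fy=12,interpolation=cv2.INTER_CUBIC))
```

```text
128 [572.4 128.   48.5]
133 [574.  133.   43.5]
138 [575.6 138.   38.6]
```

View pics/d2c.png

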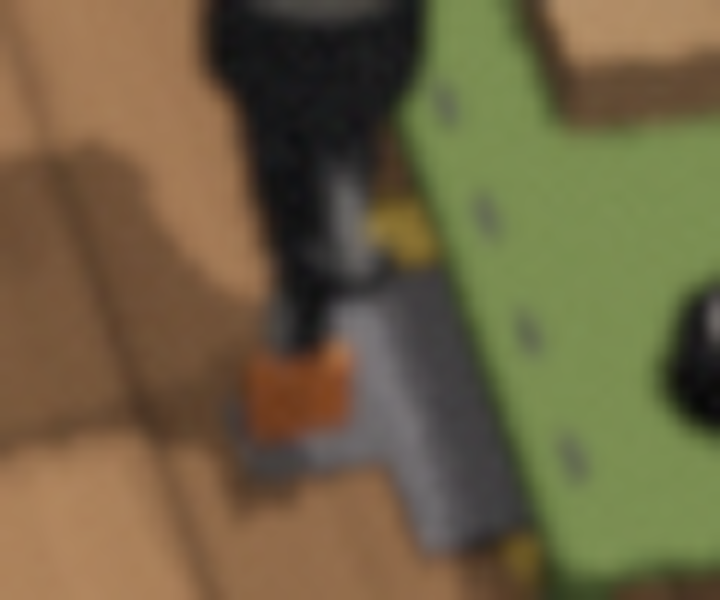

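The fingers closed on air. The wrist and side views both put the shut fingertips at about z 45, just above the fin. That makes the real fingertips about 30 mm higher than the stated "11 mm ahead of TCP". I'll open and go down about 30 mm further while watching the force.

```bash
python3 -m inch '[[[0,0,0],[0,0,0],0.6],[[0,0,0],[0,0,0],0.6],[[0,0,0],[0,0,0],0.6],[[0,0,0],[0,0,0],0.6],[[0,0,1],[0,0,0],0.6],[[0,0,2],[0,0,0],0.6],[[0,0.08,2.9],[0,0,0],0.6],[[0,0.08,2.9],[0,0,0],0.6]]' 40
python3 - <<'E'
from h import *
st,im=shot("wrist","e1.png")
st,im=shot("side","e2.png")
a=cv2.resize(im[125:175,245:305],None,fx=7,fy=7,interpolation=cv2.INTER_CUBIC)
b=cv2.resize(cv2.imread("pics/e1.png")[170:370,150:350],(350,350))
cv2.imwrite("pics/e3.png",np.hstack([a,b]))
E
```

```text
time: 4.3
tool_pos: [566.7, 132.0, -5.8]
tcp_rot: [180.0, 0.2, 0.7]
ft_force: [-0.6, -0.2, 0.3]
finger_gap: 51.4
```

View pics/e3.png

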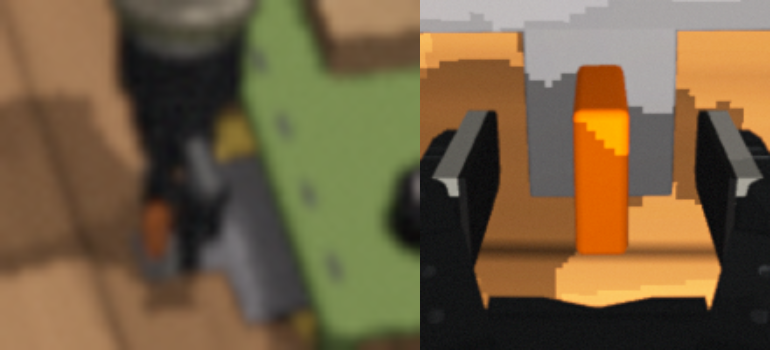

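```bash
python3 -m inch '[[[0,0,0],[0,0,0],0],[[0,0,0],[0,0,0],0],[[0,0,0],[0,0,0],0],[[0,0,0],[0,0,0],0],[[0,0,0],[0,0,0],0],[[0,0,0],[0,0,0],0],[[0,0,0],[0,0,0],0],[[0,0,0],[0,0,0],0]]' 40
```

```text
time: 5.2
tool_pos: [569.2, 132.5, -2.6]
tcp_rot: [-180.0, -0.1, 0.7]
ft_force: [-1.3, -0.7, 4.9]
finger_gap: 11.7
```

```bash
python3 -m inch '[[[-0.5,0,-0.1],[0,0,0],0],[[-1.5,0,-0.15],[0,0,0],0],[[-2.5,0,-0.15],[0,0,0],0],[[-3.5,0,-0.15],[0,0,0],0],[[-4.5,0,-0.15],[0,0,0],0],[[-5.5,0,-0.15],[0,0,0],0],[[-6.5,0,-0.15],[0,0,0],0],[[-7.5,0,-0.15],[0,0,0],0],[[-8.5,0,-0.15],[0,0,0],0],[[-9.5,0,-0.15],[0,0,0],0],[[-10.5,0,-0.15],[0,0,0],0],[[-11.5,0,-0.15],[0,0,0],0],[[-12.5,0,-0.15],[0,0,0],0],[[-13.5,0,-0.15],[0,0,0],0],[[-14.5,0,-0.15],[0,0,0],0],[[-15.5,0,-0.15],[0,0,0],0],[[-16,0,-0.15],[0,0,0],0],[[-16,0,-0.15],[0,0,0],0]]' 40
python3 - <<'E'
from h import *
st,im=shot("wrist","f1.png");st,im=shot("side","f2.png")
print(st["finger_gap"],st["ft_force"])
E
```

```text
time: 7.0
tool_pos: [407.9, 130.4, -1.8]
tcp_rot: [180.0, 0.0, 0.7]
ft_force: [-0.2, -0.3, -2.2]
finger_gap: 11.0
11.302328527521585 [-0.34661116  0.26148978 -3.16866364]
```

View pics/f1.png

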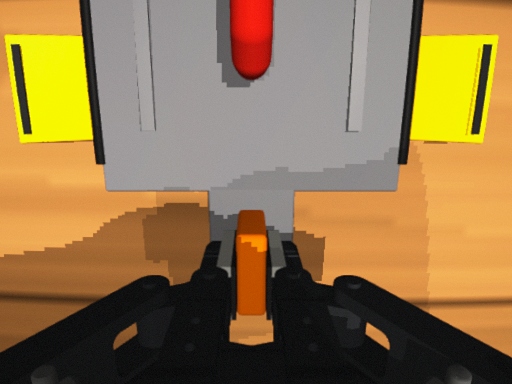

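View pics/f2.png

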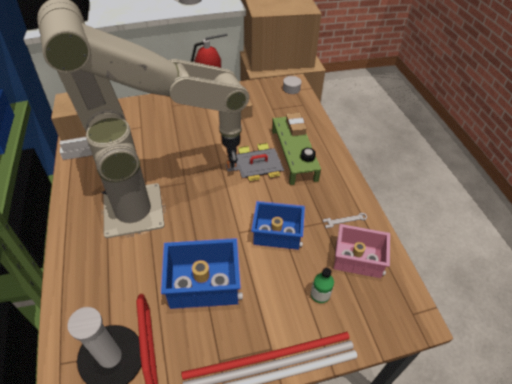

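```bash
python3 -m inch '[[[0,0,0.1],[0,0,0],0],[[0,0,0.15],[0,0,0],0.5],[[0,0,0.15],[0,0,0],0.7],[[0,0,0.15],[0,0,0],0.7],[[0,0,0.15],[0,0,0],0.7],[[0,0,0.15],[0,0,0],0.7],[[0,0,-2],[0,0,0],0.7],[[0,0,-5],[0,0,0],0.7],[[0,0,-9],[0,0,0],0.7],[[4,0,-14],[0,0,0],0.7],[[8,0,-16],[0,0,0],0.7],[[10,0,-16],[0,0,0],0.7],[[10,0,-16],[0,0,0],0.7],[[10,0,-16],[0,0,0],0.7]]' 40
python3 - <<'E'
from h import *
st,im=shot("wrist","g1.png");print(st["tool_pos"],st["tcp_rot"],st["time"])
st,im=shot("top","g2.png")
E
```

```text
time: 8.5
tool_pos: [508.5, 131.5, 157.8]
tcp_rot: [180.0, 0.1, 0.7]
ft_force: [-0.3, -0.4, -0.5]
finger_gap: 59.5
[508.51366038 131.54928023 157.77736499] [1.79995373e+02 7.45318660e-02 7.16463316e-01] 8.5
```

View pics/g1.png

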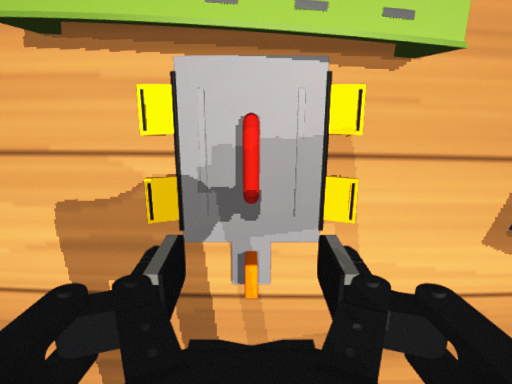

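Run:
```python
from h import *
st=dict(tool_pos=np.array([508.51,131.55,157.78]),tcp_rot=[179.995,0.0745,0.716])
im=cv2.imread("pics/g1.png")
P=toz("wrist",[(174,57),(329,57),(184,241.5),(320,241.5)],10,st);print(P.round(1),P.mean(0).round(1), np.degrees(np.arctan2((P[0]-P[2])[1],(P[0]-P[2])[0])),np.degrees(np.arctan2((P[1]-P[3])[1],(P[1]-P[3])[0])))
m=mask(im,(0,150,80),(4,255,255));m|=mask(im,(175,150,80),(180,255,255))
c=max(cv2.findContours(m,0,2)[0],key=cv2.contourArea);print(cv2.boundingRect(c))
x,y,w,h=cv2.boundingRect(c)
# top-of-bar silhouette; mid columns at upper/lower
print(toz("wrist",[(251,120),(251.5,185)],41,st).round(1))
```

```text
[[608.2 201.2  10. ]
 [610.   66.3  10. ]
 [434.  199.   10. ]
 [436.   62.5  10. ]] [522.1 132.3  10. ] 0.7132952626437656 1.2231191125529273
(243, 113, 17, 91)
[[556.9 133.4  41. ]
 [502.  132.2  41. ]]
```

```bash
python3 -m inch '[[[1.35,-0.08,4],[0,0,0],0.7],[[1.35,-0.08,8],[0,0,0],0.7],[[1.35,-0.08,11],[0,0,0],0.7],[[1.35,-0.08,13.5],[0,0,0],0.7],[[1.35,-0.08,15.3],[0,0,0],0.7],[[1.35,-0.08,15.3],[0,0,0],0.7],[[1.35,-0.08,15.3],[0,0,0],0],[[1.35,-0.08,15.3],[0,0,0],0],[[1.35,-0.08,15.3],[0,0,0],0],[[1.35,-0.08,15.3],[0,0,0],0],[[1.35,-0.08,15.3],[0,0,0],0],[[1.35,-0.08,15.3],[0,0,0],0],[[1.35,-0.08,15.3],[0,0,0],0],[[1.35,-0.08,15.3],[0,0,0],0]]' 80
python3 - <<'E'
from h import *
st,im=shot("wrist","i1.png");print(st["tool_pos"],st["tcp_rot"],st["time"])
E
```

```text
time: 10.0
tool_pos: [523.4, 132.8, 7.1]
tcp_rot: [-180.0, -0.1, 0.7]
ft_force: [-1.1, -0.6, 6.6]
finger_gap: 11.5
[523.44679847 132.84175761   7.10533782] [-1.79979412e+02 -1.39126974e-01  7.34789263e-01] 10.0
```

View pics/i1.png

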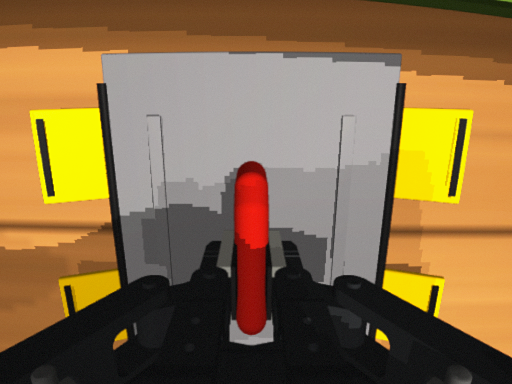

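```bash
python3 -m inch '[[[0,0,0],[0,0,0],0.4],[[0,0,0],[0,0,0],0.4],[[0,0,0],[0,0,0],0.4],[[0,0,0.4],[0,0,0],0.4],[[0,0,0.7],[0,0,0],0.4],[[0,0,0.7],[0,0,0],0.4],[[0,0,0.7],[0,0,0],0.4]]' 80
python3 - <<'E'
from h import *
st,im=shot("wrist","j1.png");st,im=shot("side","j2.png")
a=cv2.resize(im[120:185,215:305],None,fx=6,fy=6,interpolation=cv2.INTER_CUBIC)
cv2.imwrite("pics/j2b.png",a)
E
```

```text
time: 10.75
tool_pos: [521.9, 132.6, -2.1]
tcp_rot: [180.0, 0.0, 0.7]
ft_force: [1.9, -0.7, -0.2]
finger_gap: 34.1
```

View pics/j1.png

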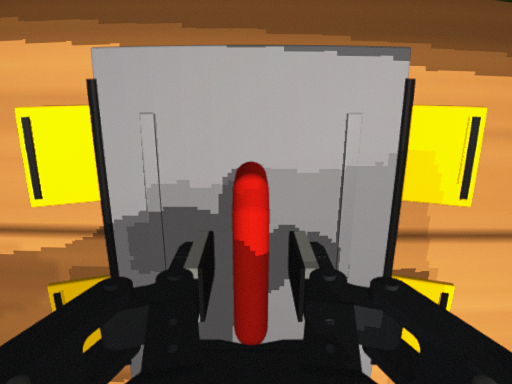

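View pics/j2b.png

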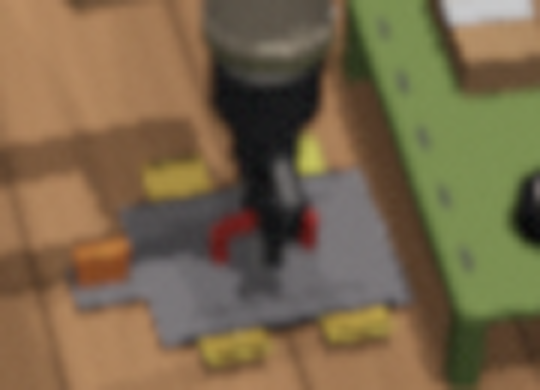

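```bash
python3 -m inch '[[[0,0,0],[0,0,0],0],[[0,0,0],[0,0,0],0],[[0,0,0],[0,0,0],0],[[0,0,0],[0,0,0],0],[[0,0,0],[0,0,0],0],[[0,0,0],[0,0,0],0],[[0,0,0],[0,0,0],0]]' 80
```

```text
time: 11.55
tool_pos: [522.4, 132.7, -1.4]
tcp_rot: [-180.0, -0.0, 0.7]
ft_force: [-1.7, -0.3, 5.2]
finger_gap: 11.7
```

```bash
python3 -m inch '[[[0,0,-0.5],[0,0,0],0],[[0,0,-1.5],[0,0,0],0],[[0,0,-3],[0,0,0],0],[[-1,0,-5],[0,0,0],0],[[-2,0,-8],[0,0,0],0],[[-2,0,-12],[0,0,0],0],[[-2,0,-16],[0,0,0],0],[[-2,0,-19],[0,0,0],0],[[-2,0,-20],[0,0,0],0],[[-2,0,-20],[0,0,0],0],[[-2,0,-20],[0,0,0],0]]' 80
python3 - <<'E'
from h import *
st,im=shot("wrist","k1.png");st2,im=shot("side","k2.png")
print(st["tool_pos"],st["tcp_rot"],st["ft_force"],st["wrist_torque"],st["finger_gap"])
cv2.imwrite("pics/k3.png",np.hstack([cv2.imread("pics/k1.png")[:, :],cv2.resize(im[40:200,170:330],(384,384))])[:, :896].copy()) if 0 else None
cv2.imwrite("pics/k3.png",np.hstack([cv2.resize(cv2.imread("pics/k1.png"),(400,300)),cv2.resize(im[20:200,150:330],(300,300))]))
E
```

```text
time: 12.65
tool_pos: [501.4, 132.2, 196.7]
tcp_rot: [180.0, 0.1, 0.7]
ft_force: [0.3, -0.1, -3.9]
finger_gap: 11.8
[501.35631619 132.21584078 196.67508183] [1.79980952e+02 1.22801749e-01 7.31858273e-01] [ 0.32154496 -0.11080611 -3.92628555] [ 0.02085262  0.01236805 -0.00414629] 11.807545383875558
```

View pics/k3.png

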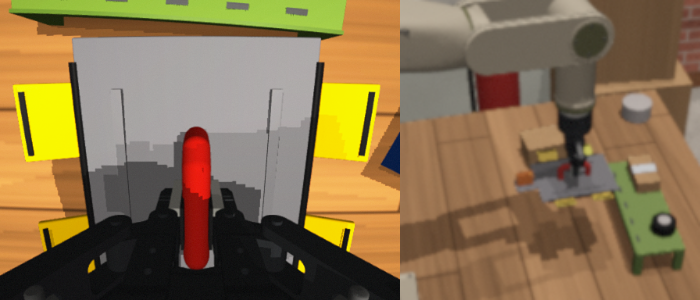

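Run:
```python
from h import *
def fit(name,im,approx,z=90):
    # subpixel edges: sample gradient of "blueness" across each approx edge
    f=im.astype(float); s=f[:,:,0]-0.5*(f[:,:,1]+f[:,:,2])
    s=cv2.GaussianBlur(s,(0,0),0.7)
    A=np.array(approx,float); lines=[]
    for i in range(4):
        p,q=A[i],A[(i+1)%4]; t=(q-p)/np.linalg.norm(q-p); n=np.array([t[1],-t[0]])
        if np.dot(n,(p+q)/2-A.mean(0))<0:n=-n
        pts=[]
        for a in np.linspace(.12,.88,30):
            c=p+(q-p)*a; k=np.arange(-3,3.01,.1); xy=(c+k[:,None]*n).astype(np.float32)
            v=cv2.remap(s.astype(np.float32),xy[:,:1],xy[:,1:],cv2.INTER_LINEAR).ravel()
            g=np.gradient(v); j=np.argmin(g)
            if 2<j<len(k)-3: pts.append(c+k[j]*n)
        W=toz(name,pts,z)[:,:2]
        l=cv2.fitLine(W.astype(np.float32),cv2.DIST_HUBER,0,.01,.01).ravel(); lines.append(l)
    C=[]
    for i in range(4):
        a,b=lines[i-1],lines[i]
        M=np.array([[a[0],-b[0]],[a[1],-b[1]]]); u=np.linalg.solve(M,b[2:]-a[2:]); C.append(a[2:]+u[0]*a[:2])
    C=np.array(C); print(name,C.round(1).tolist(),"c",C.mean(0).round(2),"len",[round(float(np.linalg.norm(C[i]-C[i-1])),1) for i in range(4)],"ang",[round(float(np.degrees(np.arctan2(l[1],l[0]))),2) for l in lines])
top=cv2.imread("pics/a_top.png"); side=cv2.imread("pics/a_side.png")
fit("top",top,[(280+a/6-.4,145+b/6-.4) for a,b in [(208,70),(448,157),(337,470),(92,383)]])
fit("top",cv2.imread("pics/g2.png"),[(280+a/6-.4,145+b/6-.4) for a,b in [(208,70),(448,157),(337,470),(92,383)]])
S=[(220+a/3.3,90+b/3.3) for a,b in [(120,368),(278,384),(270,478),(104,466)]]
fit("side",cv2.imread("pics/j2.png"),S)
# lid far corners in tool frame from k1
im=cv2.imread("pics/k1.png"); cv2.imwrite("pics/k1b.png",cv2.resize(im[30:110,70:430],None,fx=2.2,fy=2.2,interpolation=cv2.INTER_CUBIC))
```

```text
top [[606.0, -194.10000610351562], [557.7000122070312, -319.5], [395.29998779296875, -255.89999389648438], [443.0, -131.10000610351562]] c [ 500.51 -225.13] len [174.7, 134.3, 174.5, 133.6] ang [68.95, -21.38, 69.04, -21.13]
top [[606.0, -194.10000610351562], [557.7000122070312, -319.5], [395.29998779296875, -255.8000030517578], [443.0, -131.10000610351562]] c [ 500.51 -225.14] len [174.7, 134.4, 174.5, 133.5] ang [68.95, -21.42, 69.04, -21.13]
side [[444.70001220703125, -136.10000610351562], [606.5, -196.89999389648438], [557.2000122070312, -324.79998779296875], [394.8999938964844, -260.79998779296875]] c [ 500.84 -229.64] len [134.3, 172.8, 137.1, 174.5] ang [-20.58, 68.91, -21.51, 68.21]
```

View pics/k1b.png

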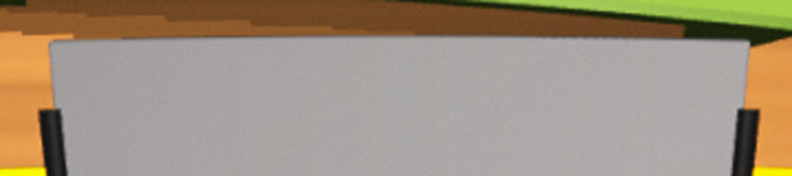

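View pics/g2.png

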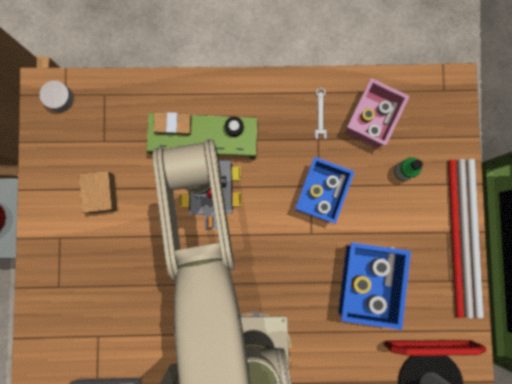

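Run:
```python
from h import *
P=toz("wrist",[(70+50/2.2,30+41/2.2),(70+749/2.2,30+41/2.2)],196.7+11.5,dict(tool_pos=[501.36,132.2,196.7],tcp_rot=[179.98,.12,.73]))
print(P.round(1), (P.mean(0)-[501.36,132.2,0]).round(1))
go(424.6,-420.8,330,68.8)
```

```text
[[588.6 201.8 208.2]
 [590.5  66.8 208.2]] [ 88.2   2.1 208.2]
now [500.8 132.1 195.7] [179.97   0.24   0.73] t 12.75 gap 11.7 F [-0.2  0.1 -4.6]
shift cm [ -8.38  55.2  -13.36] turn [-0.0019  0.004  -1.188 ]
```

```bash
python3 -m inch '[[[0,1,-2],[0,0,0],0],[[0,3,-6],[0,0,-0.05],0],[[-1,6,-10],[0,0,-0.13],0],[[-2,10,-13.3],[0,0,-0.23],0],[[-2,14,-13.3],[0,0,-0.33],0],[[-3,18,-13.3],[0,0,-0.43],0],[[-3,22,-13.3],[0,0,-0.53],0],[[-4,26,-13.3],[0,0,-0.63],0],[[-4,30,-13.3],[0,0,-0.73],0],[[-5,34,-13.3],[0,0,-0.83],0],[[-6,38,-13.3],[0,0,-0.93],0],[[-7,42,-13.3],[0,0,-1.03],0],[[-7.5,46,-13.3],[0,0,-1.1],0],[[-8,50,-13.3],[0,0,-1.15],0],[[-8.4,53,-13.3],[0,0,-1.188],0],[[-8.4,54.7,-13.3],[0,0,-1.188],0],[[-8.4,55.2,-13.3],[0,0,-1.188],0],[[-8.4,55.2,-13.3],[0,0,-1.188],0],[[-8.4,55.2,-13.3],[0,0,-1.188],0]]' 80
python3 - <<'E'
from h import *
st,im=shot("wrist","l1.png");print(st["tool_pos"],st["tcp_rot"],st["ft_force"],st["finger_gap"])
np.save("l1.npy",np.r_[st["tool_pos"],st["tcp_rot"]])
E
```

```text
time: 14.65
tool_pos: [425.4, -419.6, 330.4]
tcp_rot: [-179.9, -0.1, 68.8]
ft_force: [0.2, -0.8, -3.7]
finger_gap: 12.1
[ 425.43927021 -419.63447991  330.39359219] [-1.79921200e+02 -6.72644109e-02  6.88355604e+01] [ 0.20580437 -0.80116194 -3.67736341] 12.138017459256613
```

View pics/l1.png

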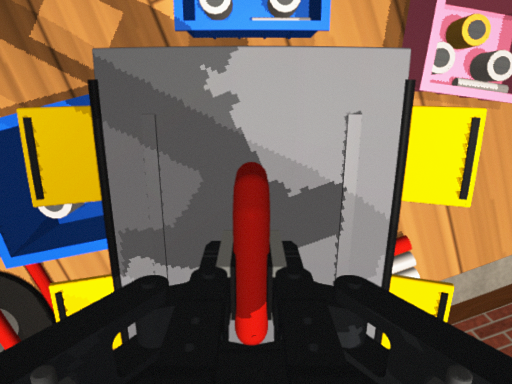

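Run:
```python
import cv2
im=cv2.imread("pics/l1.png")
cv2.imwrite("pics/l1b.png",cv2.resize(im[0:50,160:350],None,fx=4,fy=4,interpolation=cv2.INTER_NEAREST))
```

```text
(no output)
```

View pics/l1b.png

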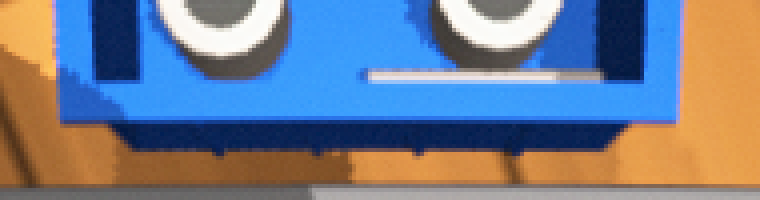

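Run:
```python
from h import *
a=np.load("l1.npy"); st=dict(tool_pos=a[:3],tcp_rot=a[3:])
P=toz("wrist",[(174.5,30.2),(329.5,30.2),(172.8,-.4),(331.0,-.4)],90,st)[:,:2];print(P.round(1))
e=P[1]-P[0];L=np.linalg.norm(e);n=np.array([-e[1],e[0]])/L
ang=np.degrees(np.arctan2(e[1],e[0]));print(L,ang)
for q,p in((2,0),(3,1)):
    d=P[q]-P[p];print(np.degrees(np.arctan2(d[1],d[0]))-90)
th=np.radians(-21.25)
for t in(ang,-21.25): 
    t=np.radians(t);n=np.array([-np.sin(t),np.cos(t)]);print((P[:2].mean(0)+66*n).round(2))
```

```text
[[ 395.7 -257. ]
 [ 556.8 -319.2]
 [ 406.7 -227.2]
 [ 568.5 -289.6]]
172.69511298343215 -21.109825542382186
-20.261413007609207
-21.4769082242844
[ 500.03 -226.54]
[ 500.18 -226.6 ]
```

```bash
python3 -c "
from h import *
go(500.3,-226.7,230,-21.2)"
```

```text
now [ 425.6 -419.6  330.9] [-1.7996e+02 -4.0000e-02  6.8850e+01] t 14.7 gap 11.9 F [ 0.2 -0.3 -3.9]
shift cm [2.068e+01 2.000e-02 1.010e+01] turn [-1.1000e-03 -0.0000e+00  1.5718e+00]
```

```bash
python3 -m inch '[[[1,0,0],[0,0,0.1],0],[[3,0,0],[0,0,0.22],0],[[5,0,0],[0,0,0.34],0],[[7,0,0],[0,0,0.46],0],[[9,0,0],[0,0,0.58],0],[[11,0,0],[0,0,0.7],0],[[13,0,1],[0,0,0.82],0],[[15,0,3],[0,0,0.94],0],[[17,0,5],[0,0,1.06],0],[[19,0,7],[0,0,1.18],0],[[20.2,0,9],[0,0,1.3],0],[[20.68,0.02,10],[0,0,1.42],0],[[20.68,0.02,10.1],[0,0,1.52],0],[[20.68,0.02,10.1],[0,0,1.5718],0],[[20.68,0.02,10.1],[0,0,1.5718],0],[[20.68,0.02,10.1],[0,0,1.5718],0],[[20.68,0.02,10.1],[0,0,1.5718],0]]' 80
python3 - <<'E'
from h import *
st,im=shot("wrist","m1.png");print(st["tool_pos"],st["tcp_rot"],st["ft_force"],st["finger_gap"])
np.save("m1.npy",np.r_[st["tool_pos"],st["tcp_rot"]])
st,im=shot("side","m2.png")
st,im=shot("top","m3.png")
cv2.imwrite("pics/m4.png",np.hstack([im[100:300,180:400],cv2.imread("pics/m2.png")[90:290,150:350]]))
go(500.3,-226.7,230,-21.2)
E
```

```text
time: 16.4
tool_pos: [500.3, -227.6, 230.6]
tcp_rot: [180.0, -0.0, -21.2]
ft_force: [0.8, -0.2, -3.5]
finger_gap: 11.8
[ 500.34981372 -227.60974376  230.6344366 ] [ 1.79997902e+02 -3.14775406e-02 -2.11536926e+01] [ 0.7953855  -0.21133101 -3.51700393] 11.848016350687425
now [ 500.3 -227.9  230.4] [ 1.800e+02 -2.000e-02 -2.122e+01] t 16.55 gap 11.4 F [-0.3  0.5 -3.4]
shift cm [-0.04 -0.11  0.04] turn [ 0.     -0.0003 -0.0004]
```

View pics/m4.png

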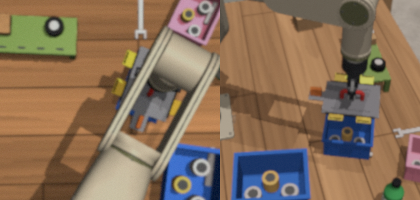

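View pics/m1.png

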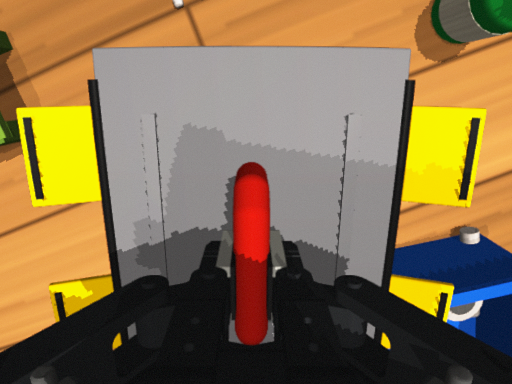

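```bash
python3 -m inch '[[[0,-0.1,2],[0,0,0],0],[[0,-0.1,5],[0,0,0],0],[[0,-0.1,8],[0,0,0],0],[[0,-0.1,10.5],[0,0,0],0],[[0,-0.1,12],[0,0,0],0],[[0,-0.1,13],[0,0,0],0],[[0,-0.1,13],[0,0,0],0],[[0,-0.1,13],[0,0,0],0]]' 80
python3 - <<'E'
from h import *
st,im=shot("wrist","n1.png");print(st["tool_pos"],st["tcp_rot"],st["ft_force"],st["finger_gap"])
st,im=shot("side","n2.png")
cv2.imwrite("pics/n4.png",np.hstack([cv2.resize(cv2.imread("pics/n1.png"),(400,300)),cv2.resize(im[160:280,220:340],(360,360))[:300]]))
E
```

```text
time: 17.35
tool_pos: [501.3, -227.4, 101.4]
tcp_rot: [180.0, -0.1, -21.3]
ft_force: [0.4, -0.1, -3.0]
finger_gap: 11.5
[ 501.29902515 -227.42068082  101.44031602] [ 1.79984441e+02 -8.34640660e-02 -2.12512853e+01] [ 0.44345204 -0.05598341 -3.00903997] 11.53633615867856
```

View pics/n4.png

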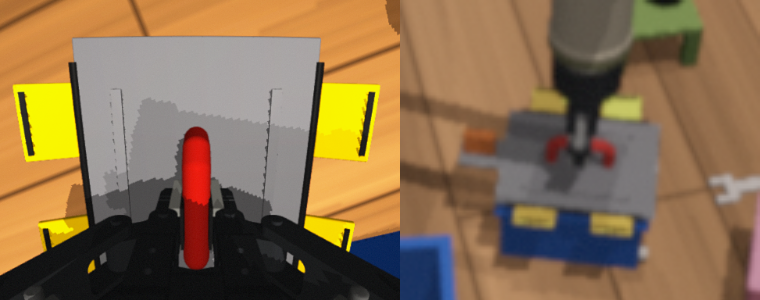

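```bash
python3 -m inch '[[[-0.05,0,0.3],[0,0,0],0],[[-0.05,0,0.6],[0,0,0],0],[[-0.05,0,0.9],[0,0,0],0],[[-0.05,0,1.2],[0,0,0],0],[[-0.05,0,1.4],[0,0,0],0],[[-0.05,0,1.4],[0,0,0],0]]' 80
python3 -c "
from h import *
go(500.3,-226.7,82,-21.2)"
```

```text
time: 18.05
tool_pos: [499.8, -226.6, 85.7]
tcp_rot: [-180.0, 0.1, -21.3]
ft_force: [-0.2, 0.2, -3.8]
finger_gap: 11.4
now [ 499.8 -226.6   85.7] [-1.7999e+02  6.0000e-02 -2.1260e+01] t 18.05 gap 11.4 F [-0.2  0.2 -3.8]
shift cm [ 0.05 -0.01  0.37] turn [-0.0002  0.001  -0.001 ]
```

```bash
python3 -m inch '[[[0,0,0.15],[0,0,0],0],[[0,0,0.3],[0,0,0],0],[[0,0,0.4],[0,0,0],0],[[0,0,0.4],[0,0,0],0],[[0,0,0.4],[0,0,0],0]]' 80
python3 -c "
from h import *
go(500.3,-226.7,82,-21.2)"
```

```text
time: 18.55
tool_pos: [500.2, -226.9, 82.6]
tcp_rot: [180.0, -0.0, -21.3]
ft_force: [-1.7, 0.6, 0.3]
finger_gap: 11.5
now [ 500.2 -226.9   82.6] [ 1.800e+02 -1.000e-02 -2.126e+01] t 18.55 gap 11.5 F [-1.7  0.6  0.3]
shift cm [-0.   -0.02  0.06] turn [ 0.     -0.0002 -0.001 ]
```

```bash
python3 -m inch '[[[0,0,0.1],[0,0,0],0],[[0,0,0.1],[0,0,0],0],[[0,0,0.1],[0,0,0],0.5],[[0,0,0.1],[0,0,0],0.5],[[0,0,0.1],[0,0,0],0.5],[[0,0,0.1],[0,0,0],0.5],[[0,0,-2],[0,0,0],0.5],[[0,0,-6],[0,0,0],0.5],[[0,0,-10],[0,0,0],0.5],[[-4,0,-14],[0,0,0],0.5],[[-6,0,-16],[0,0,0],0.5],[[-6,0,-16],[0,0,0],0.5],[[-6,0,-16],[0,0,0],0.5]]' 80
python3 - <<'E'
from h import *
st,im=shot("wrist","o1.png");print(st["tool_pos"],st["tcp_rot"],st["ft_force"],st["finger_gap"])
np.save("o1.npy",np.r_[st["tool_pos"],st["tcp_rot"]])
st,im=shot("side","o2.png")
cv2.imwrite("pics/o4.png",cv2.resize(im[160:280,220:340],(600,600),interpolation=cv2.INTER_CUBIC))
E
```

```text
time: 19.85
tool_pos: [444.7, -205.3, 243.0]
tcp_rot: [180.0, -0.1, -21.3]
ft_force: [0.5, -0.5, -1.1]
finger_gap: 43.1
[ 444.66011769 -205.30170109  243.02781193] [ 1.79981094e+02 -1.39268047e-01 -2.12646725e+01] [ 0.51823622 -0.5229146  -1.0765883 ] 43.11120234760548
```

View pics/o1.png

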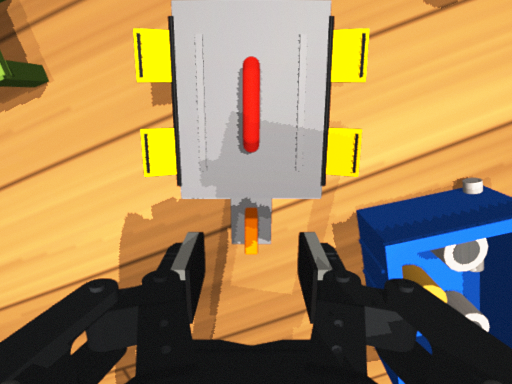

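View pics/o4.png

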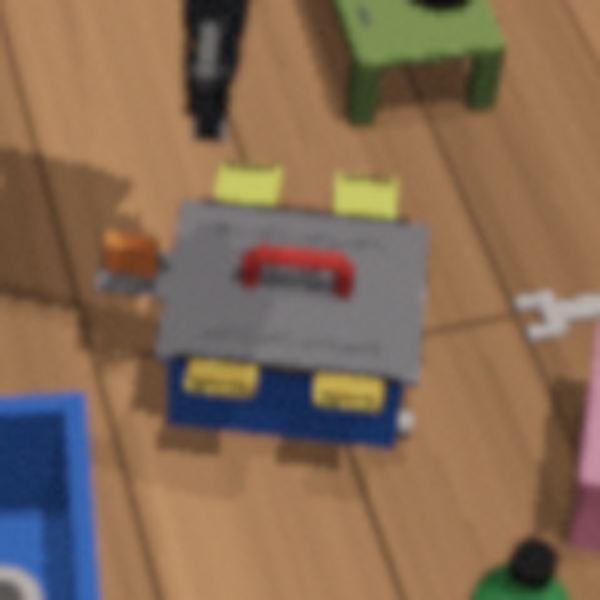

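Run:
```python
from h import *
a=np.load("o1.npy"); st=dict(tool_pos=a[:3],tcp_rot=a[3:])
P=toz("wrist",[(180.5,198),(322,198),(173.2,5),(331.3,5)],94,st)[:,:2];print(P.round(1))
e=P[0]-P[1];print(np.linalg.norm(e))
for d in(P[2]-P[0],P[3]-P[1]):print(np.degrees(np.arctan2(d[1],d[0])))
print("front ang",np.degrees(np.arctan2(e[1],e[0]))-90)
t=np.radians(-21.2);c=P[:2].mean(0)+88*np.array([np.cos(t),np.sin(t)]);print("c",c)
X=np.array([np.cos(t),np.sin(t)]);Y=np.array([-X[1],X[0]])
for n,sx,sy in((1,-42,1),(2,42,1),(3,42,-1),(4,-42,-1)):
    print(n,(c+sx*X+sy*95*Y).round(1))
print(toz("top",cv2.findNonZero(mask(cv2.imread("pics/a_top.png"),(60,120,30),(85,255,200))[150:190,385:430]).reshape(-1,2).mean(0)+[385,150],75))
```

```text
[[ 443.5 -130.5]
 [ 393.9 -258.4]
 [ 602.5 -194.6]
 [ 553.9 -319.8]]
137.11301165807419
-21.94052905088909
-21.012807228064066
front ang -21.19093242620221
c [ 500.77567619 -226.26647362]
1 [ 496.  -122.5]
2 [ 574.3 -152.9]
3 [ 505.6 -330. ]
4 [ 427.3 -299.6]
[[ 565.74371538 -490.54766273   75.        ]]
```

```bash
python3 -c "
from h import *
go(496,-122.5,150,68.8)"
```

```text
now [ 444.1 -204.9  241. ] [-1.7998e+02  9.0000e-02 -2.1260e+01] t 19.95 gap 43.1 F [ 0.2  1.1 -0.2]
shift cm [ 1.86 -9.56  9.1 ] turn [-1.5000e-03  1.0000e-03 -1.5719e+00]
```

```bash
python3 -m inch '[[[0.5,-2,0],[0,0,-0.12],0],[[1,-5,0],[0,0,-0.26],0],[[1.86,-8,0],[0,0,-0.4],0],[[1.86,-9.56,0],[0,0,-0.54],0],[[1.86,-9.56,0],[0,0,-0.68],0],[[1.86,-9.56,0],[0,0,-0.82],0],[[1.86,-9.56,0],[0,0,-0.96],0],[[1.86,-9.56,1],[0,0,-1.1],0],[[1.86,-9.56,3],[0,0,-1.24],0],[[1.86,-9.56,5],[0,0,-1.38],0],[[1.86,-9.56,7],[0,0,-1.5],0],[[1.86,-9.56,9.1],[0,0,-1.572],0],[[1.86,-9.56,9.1],[0,0,-1.572],0],[[1.86,-9.56,9.1],[0,0,-1.572],0]]' 40
python3 - <<'E'
from h import *
st,im=shot("wrist","p1.png")
go(496,-122.5,150,68.8)
E
```

```text
time: 21.35
tool_pos: [495.6, -122.4, 150.0]
tcp_rot: [-179.8, 0.0, 68.7]
ft_force: [-0.7, 0.1, 0.6]
finger_gap: 0.1
now [ 496.4 -122.7  151.3] [-179.95   -0.     68.69] t 21.4 gap 0.2 F [0.6 0.4 0.2]
shift cm [ 0.   -0.04  0.13] turn [-0.0008 -0.     -0.0019]
```

View pics/p1.png

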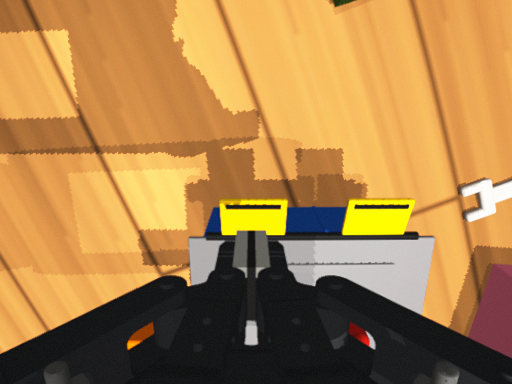

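```bash
python3 -m inch '[[[0,0,2.5],[0,0,0],0],[[0,0,5],[0,0,0],0],[[0,0,6],[0,0,0],0],[[0,0,6.5],[0,0,0],0],[[0,0,7],[0,0,0],0],[[0,0,7.5],[0,0,0],0],[[0,0,8],[0,0,0],0],[[0,0,8],[0,0,0],0]]'
python3 -m inch '[[[0,0,0.5],[0,0,0],0],[[0,0,1],[0,0,0],0],[[0,0,1],[0,0,0],0]]'
python3 -m inch '[[[0,0,0.5],[0,0,0],0],[[0,0,1],[0,0,0],0],[[0,0,1],[0,0,0],0]]'
python3 - <<'E'
from h import *
st,im=shot("wrist","q1.png")
E
```

```text
time: 22.2
tool_pos: [497.1, -122.9, 71.7]
tcp_rot: [179.9, -0.0, 68.8]
ft_force: [2.1, 1.7, 1.5]
finger_gap: -0.3
time: 22.5
tool_pos: [495.2, -122.6, 60.0]
tcp_rot: [-179.9, 0.0, 68.8]
ft_force: [-0.2, -0.1, -0.6]
finger_gap: -0.1
time: 22.8
tool_pos: [495.3, -122.4, 50.1]
tcp_rot: [-179.9, 0.0, 68.8]
ft_force: [-0.2, -0.3, -0.2]
finger_gap: 0.1
```

View pics/q1.png

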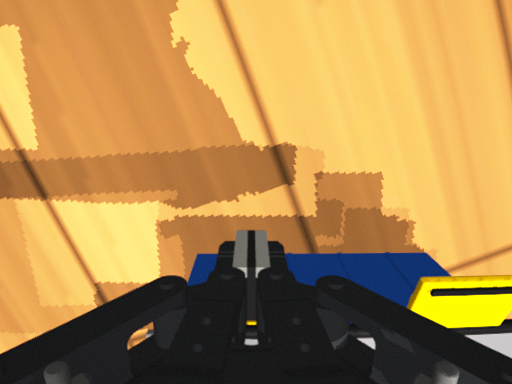

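```bash
python3 -m inch '[[[0,0,-3],[0,0,0],0],[[0,0,-7],[0,0,0],0],[[0,2,-8],[0,0,0],0],[[0,5,-8],[0,0,0],0],[[0,8,-8],[0,0,0],0],[[0,8.4,-7],[0,0,0],0],[[0,8.4,-5],[0,0,0],0],[[0,8.4,-3],[0,0,0],0],[[0,8.4,-2.5],[0,0,0],0],[[0,8.4,-2],[0,0,0],0],[[0,8.4,-1.5],[0,0,0],0],[[0,8.4,-1],[0,0,0],0],[[0,8.4,-0.5],[0,0,0],0],[[0,8.4,0],[0,0,0],0],[[0,8.4,0],[0,0,0],0],[[0,8.4,-4],[0,0,0],0],[[0,8.4,-8],[0,0,0],0],[[0,8.4,-11],[0,0,0],0],[[0,8.4,-11],[0,0,0],0]]'
python3 - <<'E'
from h import *
st,im=shot("wrist","r1.png"); st,im=shot("side","r2.png")
cv2.imwrite("pics/r4.png",np.hstack([cv2.resize(cv2.imread("pics/r1.png"),(400,300)),cv2.resize(im[160:280,220:340],(360,360))[:300]]))
go(505.6,-330,165,68.8)
E
```

```text
time: 24.75
tool_pos: [578.0, -154.3, 167.8]
tcp_rot: [179.4, -0.0, 68.8]
ft_force: [0.8, -0.1, 0.1]
finger_gap: 0.1
now [ 575.3 -153.3  162.4] [179.87  -0.    68.81] t 24.85 gap 0.0 F [ 0.1 -0.6 -0.6]
shift cm [-18.99  -0.11  -0.26] turn [ 0.0023 -0.0001  0.0002]
```

View pics/r4.png

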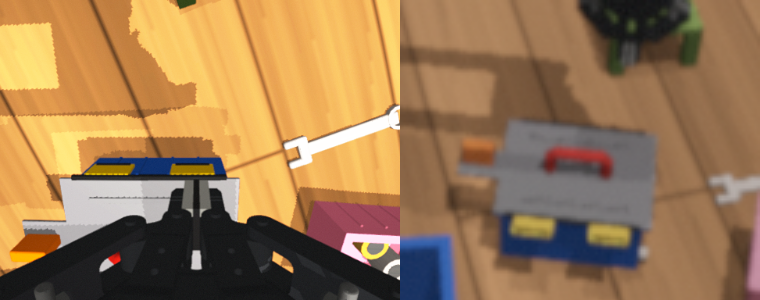

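```bash
python3 -m inch '[[[-4,0,0],[0,0,0],0],[[-8,0,0],[0,0,0],0],[[-12,0,0],[0,0,0],0],[[-16,0,0],[0,0,0],0],[[-19,0,0],[0,0,0],0],[[-19,0,0],[0,0,0],0],[[-19,0,4],[0,0,0],0],[[-19,0,7],[0,0,0],0],[[-19,0,8],[0,0,0],0],[[-19,0,8.5],[0,0,0],0],[[-19,0,9],[0,0,0],0],[[-19,0,9.5],[0,0,0],0],[[-19,0,10],[0,0,0],0],[[-19,0,10.5],[0,0,0],0],[[-19,0,11],[0,0,0],0],[[-19,0,11.3],[0,0,0],0],[[-19,0,11.3],[0,0,0],0]]'
python3 -c "
from h import *
go(505.6,-330,50,68.8)"
```

```text
time: 26.55
tool_pos: [505.4, -329.8, 47.4]
tcp_rot: [-179.9, -0.0, 68.8]
ft_force: [-1.1, 0.1, -0.4]
finger_gap: -0.0
now [ 505.4 -329.8   47.4] [-1.7993e+02 -2.0000e-02  6.8810e+01] t 26.55 gap -0.0 F [-1.1  0.1 -0.4]
shift cm [-0.01  0.02 -0.26] turn [-0.0013 -0.0004  0.0002]
```

Next is flap 4, at tool y -8.4.

```bash
python3 -m inch '[[[0,0,-3],[0,0,0],0],[[0,0,-7],[0,0,0],0],[[0,-2,-8.3],[0,0,0],0],[[0,-5,-8.3],[0,0,0],0],[[0,-8,-8.3],[0,0,0],0],[[0,-8.4,-7],[0,0,0],0],[[0,-8.4,-5],[0,0,0],0],[[0,-8.4,-3],[0,0,0],0],[[0,-8.4,-2.5],[0,0,0],0],[[0,-8.4,-2],[0,0,0],0],[[0,-8.4,-1.5],[0,0,0],0],[[0,-8.4,-1],[0,0,0],0],[[0,-8.4,-0.5],[0,0,0],0],[[0,-8.4,0],[0,0,0],0],[[0,-8.4,0],[0,0,0],0],[[0,-8.4,-4],[0,0,0],0],[[0,-8.4,-8],[0,0,0],0],[[0,-8.4,-12],[0,0,0],0],[[0,-8.4,-15],[0,0,0],0],[[0,-8.4,-15],[0,0,0],0]]'
python3 - <<'E'
from h import *
st,im=shot("wrist","s1.png"); st,im=shot("side","s2.png"); shot("top","s3.png")
cv2.imwrite("pics/s4.png",np.hstack([cv2.resize(cv2.imread("pics/s1.png"),(400,300)),cv2.resize(im[160:280,220:340],(360,360))[:300]]))
go(580,-150,300,68.8)
E
```

```text
time: 28.55
tool_pos: [430.0, -301.9, 204.5]
tcp_rot: [179.5, 0.2, 68.8]
ft_force: [0.2, -0.8, 0.5]
finger_gap: -0.2
now [ 427.4 -299.7  197.7] [-1.7997e+02 -1.0000e-02  6.8810e+01] t 28.7 gap 0.0 F [-0.7  0.4 -0.5]
shift cm [ 19.47   8.82 -10.23] turn [-0.0005 -0.0002  0.0002]
```

View pics/s4.png

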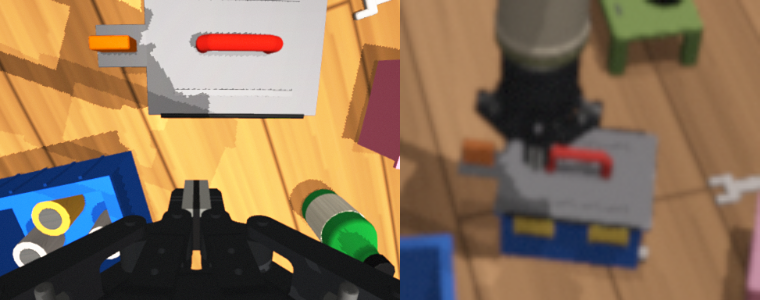

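Run:
```python
import cv2,numpy as np
f=lambda n:cv2.resize(cv2.imread(n)[205:255,245:310],None,fx=6,fy=6,interpolation=cv2.INTER_CUBIC)
cv2.imwrite("pics/t1.png",np.hstack([f("pics/o2.png"),f("pics/s2.png")]))
```

```text
(no output)
```

View pics/t1.png

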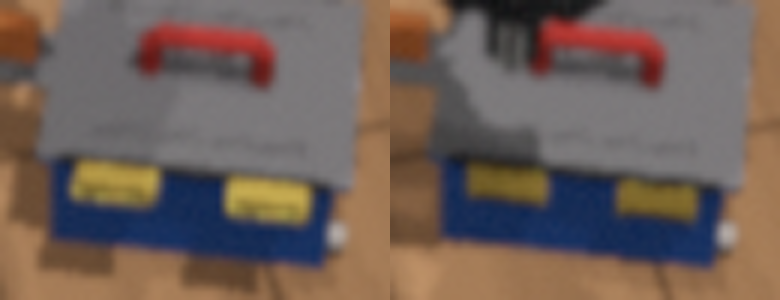

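```bash
python3 -m inch '[[[0,0,-3],[0,0,0],0],[[0,0,-6],[0,0,0],0],[[-3,0,-10],[0,0,0],0],[[-6,0,-12],[0,0,0],0],[[-8,0,-14],[0,0,0],0],[[-8,0,-14],[0,0,0],0],[[-8,0,-14],[0,0,0],0]]'
python3 - <<'E'
from h import *
st,im=shot("wrist","u1.png");print(st["tool_pos"],st["tcp_rot"]); np.save("u1.npy",np.r_[st["tool_pos"],st["tcp_rot"]])
st,im=shot("side","u2.png")
E
```

```text
time: 29.4
tool_pos: [398.4, -374.2, 336.4]
tcp_rot: [-179.9, -0.1, 68.8]
ft_force: [0.9, 0.4, -0.4]
finger_gap: 0.2
[ 398.38652074 -374.20993902  336.41651622] [-1.79879853e+02 -8.87470156e-02  6.87540968e+01]
```

View pics/u1.png

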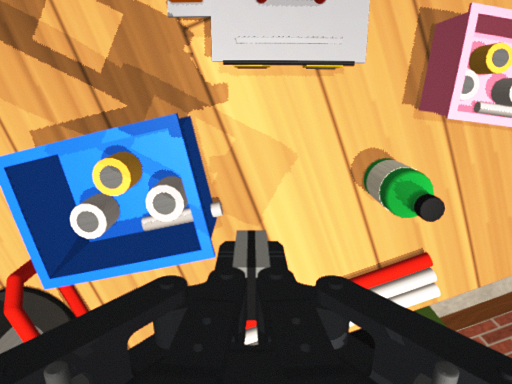

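Run:
```python
from h import *
a=np.load("u1.npy"); st=dict(tool_pos=a[:3],tcp_rot=a[3:])
P=toz("wrist",[(212,61.5),(365.5,61.5)],94,st)[:,:2]; e=P[1]-P[0]; t=np.arctan2(e[1],e[0]); L=np.linalg.norm(e)
c=P.mean(0)+68*np.array([-np.sin(t),np.cos(t)]);print("width",L,"ang",np.degrees(t),"c",c)
C=np.array([500.6,-226.3]);t=np.radians(-21.2);X=np.array([np.cos(t),np.sin(t)]);Y=np.array([-X[1],X[0]])
def proj(name,p,st=None):
    m,T=c2w(name,st);q=np.linalg.inv(T)@np.r_[p,1];K=np.array([[m["fx"],0,m["cx"]],[0,m["fy"],m["cy"]],[0,0,1]])
    return cv2.projectPoints(q[:3].reshape(1,1,3),np.zeros(3),np.zeros(3),K,np.array(m["dist"]))[0].ravel()
def edge(sx,s,ang,r=31):
    b=ang-np.radians(20); o=70+r*np.cos(b)-0; z=92-r*np.sin(b); return np.r_[C+sx*X+s*o*Y,z]
im=cv2.imread("pics/u2.png"); hs=cv2.cvtColor(im,cv2.COLOR_BGR2HSV)
m=cv2.inRange(hs,(20,110,60),(35,255,255)); m[:200]=0;m[260:]=0;m[:,:245]=0;m[:,310:]=0
for k in cv2.findContours(m,0,2)[0]:
    if cv2.contourArea(k)>20: print("yellow side",cv2.boundingRect(k), cv2.minAreaRect(k))
for sx in(42,-42):
    print(sx,[ (g,proj("side",edge(sx,-1,g)).round(1).tolist()) for g in(0,1.3,1.6,1.92)],"hinge",proj("side",edge(sx,-1,1.92,0)).round(1))
# u1 wrist -y flaps: yellow rows
im=cv2.imread("pics/u1.png");m=mask(im,(20,110,60),(35,255,255));m[:50]=0;m[80:]=0;m[:,:200]=0;m[:,380:]=0
for k in cv2.findContours(m,0,2)[0]:
    if cv2.contourArea(k)>10:print("yellow wrist",cv2.boundingRect(k))
for g in(1.3,1.6,1.92):print(g,proj("wrist",edge(42,-1,g),st).round(1))
# r1 +y (tool about 578,-154.3,167.8->settling; use 575.5,-153.4,163)
s2=dict(tool_pos=[578,-154.3,167.8],tcp_rot=[179.4,0,68.8])
im=cv2.imread("pics/r1.png");m=mask(im,(20,110,60),(35,255,255));m[:190]=0;m[240:]=0;m[:,:90]=0;m[:,300:]=0
for k in cv2.findContours(m,0,2)[0]:
    if cv2.contourArea(k)>10:print("yellow wrist r1",cv2.boundingRect(k))
for sx in(-42,42):
  for g in(1.3,1.6,1.92):print(sx,g,proj("wrist",edge(sx,1,g),s2).round(1))
```

```text
width 175.4418955554133 ang -20.881372814663077 c [ 500.9039466  -225.23479381]
yellow side (283, 235, 13, 6) ((289.04620361328125, 237.63079833984375), (12.155404090881348, 4.713319778442383), 7.125016689300537)
yellow side (258, 232, 13, 7) ((263.9512023925781, 234.93902587890625), (12.478763580322266, 4.969419002532959), 6.340191841125488)
42 [(0, [288.5, 240.1]), (1.3, [287.9, 243.5]), (1.6, [288.0, 242.2]), (1.92, [288.2, 240.1])] hinge [288.9 234.7]
-42 [(0, [262.8, 237.3]), (1.3, [262.9, 240.8]), (1.6, [263.1, 239.5]), (1.92, [263.4, 237.4])] hinge [263.7 232. ]
yellow wrist (306, 76, 10, 4)
yellow wrist (363, 64, 8, 16)
yellow wrist (303, 64, 40, 4)
yellow wrist (367, 59, 7, 17)
yellow wrist (200, 50, 106, 30)
1.3 [320.1  81.5]
1.6 [319.7  74.7]
1.92 [319.8  66.6]
yellow wrist r1 (291, 221, 9, 5)
yellow wrist r1 (218, 210, 57, 14)
yellow wrist r1 (107, 210, 65, 15)
yellow wrist r1 (289, 197, 11, 17)
yellow wrist r1 (90, 190, 14, 34)
-42 1.3 [142.5 192.8]
-42 1.6 [144.9 200.9]
-42 1.92 [146.4 211.4]
42 1.3 [245.4 192.7]
42 1.6 [245.5 200.8]
42 1.92 [245.5 211.3]
```

```bash
python3 -c "
from bench import r
print(r.hand_in())"
```

```text
the job is handed in; nothing more can be done
None
```

The lid is on the small blue box with all four flaps snapped shut, and the job is handed in; hand-in gives no verdict. It took about 29.5 s of the 72 s.

**What I did:** I drew the lid about 160 mm out by its orange tab, which left its handle about 100 mm in front of the shelf. I let go of it flat, took it by the red handle and lowered it gently onto the box. I then pressed the flaps down one after another and backed the arm away. The carton, the bottle and the wrench were never approached.

**Last checks:**
- **Position:** the lid centre measures (500.9, -225.2) mm. The box measures (500.1, -226.6) from the wrist camera and (500.5, -225.1) from the top camera, so the lid is within 2 mm. It is turned about 0.3° from the box.
- **Height:** the weight came off the gripper at about the height where the lid should sit flush, roughly 84 mm above the box's underside.
- **Flaps:** in the wrist pictures each flap's lower edge lies within 2–3 pixels of where a fully shut flap (1.92 rad) should be. The side view, which shows only the two -y flaps, agrees.

**What disagreed:**
- **Fingertips:** they sit about 18 mm behind the reported TCP, not 11 mm ahead as stated. The first pinch on the tab therefore closed on air just above it, and I worked to the measured offset from then on.
- **Handle grip:** the gripper read 11.7 mm on the 14 mm bar. I re-gripped once, lower down, and got the same reading; the lid held firmly.
- **Side camera:** it placed the box about 3–4 mm off the other two cameras in y, so I did not use that figure.

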